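Open the guard and hold the spring jaw back at its index

ROBOT

A 6-joint arm with a two-finger parallel gripper is mounted at the origin on the work surface; the furniture and walls round the work are solid. World frame = base frame: x ahead of the robot, y to its left, z up, the work surface at z = 0. Lengths are in m, angles in rad, forces in N, time in s.
With the tool pointing down it reaches from about 0.225 to 0.725 m from the base axis. Payload 3.1 kg.
Tool frame: the origin (TCP) lies midway between the tips of the shut fingers; the grasp point (between the pads) lies 19 mm behind it (env.hold_point_z is the distance from the TCP to the grasp point, in m); x points along the fingers, y is the direction in which the jaws open and shut, and the axes are right-handed (so a half turn about x gives the same grasp; the last joint's range is limited). The gripper opens to 85 mm and grips with 20 to 120 N. Pads are 22 mm wide; open, the fingers measure 114 mm over their backs; the gripper's body (76 mm by 85 mm) begins 54 mm behind the grasp point. The pads swing forward as they close: fully open they stand 13 mm farther back than shut.
Start: joints at [1.054, 0.048, 0.099, 1.622, 0, 1.443], TCP at [0.199, 0.486, 0.231] pointing down, gripper open.
Joint ranges: [-2.91, 2.91], [-0.99, 1.94], [-1.21, 1.42], [-2.12, 2.29], [-1.49, 1.47], [-3.14, 3.14]. Speed limits (rad/s): [2.79, 2.79, 3.14, 3.14, 3.14, 3.14].

INTERFACE

Orientations are given as a rotation vector (axis times angle).
In Python, from station import env, ik, cams, ticket, telemetry gives the robot as it stands. Calls block until the motion is done:
- env.goto(position, orientation): joint-space move of the TCP to a pose.
- env.servo_line(position, frame=None, v=0.15): straight line of the TCP; frame=None keeps the orientation; v is the mean speed in m/s.
- env.goto_joints(angles): joint-space move.
- env.grip(opening, f_grip=None): finger opening in m; f_grip is the grip in N (None keeps the last); returns when the fingers have stopped.
- env.pause(seconds).
- ik(position, orientation): joint angles nearest the present ones, or None.
- cams.grab_frame(name): name is "side" or "top"; returns a dict with "img" (420x560x3 uint8, red, green, blue), "mtx" (3x3 intrinsics, pixels), "k1" (the pictures are not rectified: a ray, as slopes to the right and down, at radius r is drawn at 1 + k1 r^2 times it, then the intrinsics apply), "rvec" (rotation vector, rad) and "tvec" (3), from world to camera coordinates, as OpenCV has them. Camera axes: x right, y down, z forward; pixel columns grow to the right and rows downward; lengths in m; the calibration is good to about 2 mm. A picture is of the moment at which its call begins. There is no depth.
A pose or a line that the arm cannot do raises env.IKError and nothing moves.
- ticket.job_done(): hands the job in, once; it reports no verdict.
Trained networks look in a picture, given as the dict that the camera call returned (one of the last four; its "shot" number tells which), for a name from the list of things; names that differ only in an ending like _2 or _b are one class to them, and where a whole thing is asked for, a point or a joint stands for the part that bears it (a point fixed in the world has none). Each returns a list of dicts, best first, with "p" (0 to 1); they miss things now and then, are a little off and sometimes report something else, mostly with a low value. They report only what shows in the picture. A call takes as long as a camera call.
- cams.look_for(picture, target): "rect" ([left, top, width, height] in pixels, round what is visible of it).
- cams.landmark_of(picture, target): "location" ([column, row] in pixels: a listed point, or the origin of a listed thing).
Readings, each from a call of its own:
- telemetry.current_time(): time.
- telemetry.current_joint_positions(): joint angles.
- telemetry.current_dq(): joint speeds.
- telemetry.current_effort(): joint torques, N m.
- telemetry.current_position(): TCP position.
- telemetry.current_orientation(): TCP orientation.
- telemetry.current_wrist_force(): force on the tool from outside, world axes, zero at the start.
- telemetry.current_ft_torque(): the same for the moment, N m.
- telemetry.current_grip_width(): finger opening in m.
Only numpy, scipy, OpenCV 4.12 (cv2) and the standard library are available. Lean on these libraries where they do the work, as an engineer would, in place of code of your own. Each camera call takes 0.05 s, during which the arm holds its last target. There are 200 camera calls.

TASK

Make the cartridge fixture ready for loading: slide its clear guard sideways fully open, as far as it goes, and only then pull the spring-loaded jaw back by its upright pull bar until the jaw's pointer stands in the middle of the gap of the index fork. The spring would shut the jaw again, so keep hold of the pull bar and finish while still holding the jaw there, with the guard left open. Do not disturb the cartridges, the tin and the cap standing beside the fixture.

Things in the scene. Friction and masses are not known exactly. Their poses are not given: they have to be found in the camera images.
- fixture: The fixed cartridge fixture: grey base plate 235 mm (x) by 300 mm (y), 12 mm thick, bolted to the table. Origin: on the table, midway along the plate's y length; the plate reaches from x = -160 to +75 mm of it. Its x axis points away from the robot (turned by up to about 0.3 rad), its y axis to the left along the guard's tracks, z up. The jaw's line of travel runs along x at y = -75 mm. Below the guard nothing but the pull bar is higher than 47 mm.
- guard (a joint): Slide of the clear guard along +y of the fixture, in m: 0 shut (over the jaw), 0.150 fully open at its stop. It may start up to 0.03 open. About 1.5 N of track friction; it stays where it is left. The guard is a clear hood with aluminium edges, 130 mm long in y, from x = -157 to +72 mm of the fixture, its top 117 mm above the table, its underside 112 mm; open at both y ends.
- guard_grip (a point): Point on the guard's black upright grip, 146 mm above the table, 18 mm below the grip's top. The grip is a block 14 mm thick in the fixture's y, 50 mm long in its x, from 121 to 164 mm above the table, centred on the guard's top. Axes as the fixture's.
- jaw (a joint): Slide of the spring jaw along -x of the fixture (towards the robot), in m: 0 shut, 0.065 at its end stop. The spring pulls it shut with 4.5 N at 0, rising by 0.9 N per 10 mm, plus about 0.4 N of friction.
- pull_bar_grip (a point): Point on the middle of the black upright pull bar (pull_bar) fixed on the jaw, 83 mm above the table, 17 mm below its top. The bar is 12 mm thick in the fixture's x, 30 mm wide in y, free from 47 to 100 mm above the table; when shut it stands at x = -30, y = -75 mm of the fixture. It moves with the jaw. Axes as the fixture's.
- pointer (a point): Middle of the jaw's pointer, a dark blade 3 mm thick in x which sticks out 32 mm to the right (-y) of the jaw, 38.5 mm above the table, and passes over the index fork. It moves with the jaw.
- notch (a point): Middle of the gap of the index fork, in the fork's top plane. The fork is a small fixed aluminium piece, 30 mm long in x, with two upright lugs either side of a gap 14 mm wide in x, beneath the pointer's path. Axes as the fixture's. It lies 28 to 48 mm nearer the robot (-x) than the pointer of the shut jaw.
- cartridge_2: Bystander: loose cream filter cartridge, 45 mm in diameter, 72 mm high, upright; origin at the centre of its foot.
- cartridge_3: Bystander: second such cartridge, 45 mm in diameter, 72 mm high.
- oring_tin: Bystander: loose open round tin, 68 mm in diameter, 22 mm high; origin at the centre of its underside.
- cap_0: Bystander: loose moulded blue ring-shaped cap, 64 mm in diameter, 28 mm high; origin at the centre of its underside.

How it is judged:
By the outcome, as a careful person would: the job done as asked, in the order asked, and still so for the second after the job is handed in, while the arm keeps its last pose, push and grip.
It also fails if it takes over 45 s, if anything falls off the work surface, if the arm or the gripper's body presses on something with over 40 N, if the wrist force passes 120 N, or if a joint passes its speed limit or range.

## Working session

There is one attempt and no reset: what is moved stays moved. The work goes in short steps, each a Python script; the robot and the scene stay as the last script left them, time stands still between calls to the robot, and variables do not carry over. Pictures are saved under pics/ and viewed, about 8 in all and at most 12, crops included, and the job is handed in when it is done.

```bash
ls; mkdir -p pics; cat > h.py <<'E'
import numpy as np, cv2
from scipy.optimize import least_squares
from station import env, ik, cams, ticket, telemetry
def proj(f,P):
    d=np.array([f["k1"],0,0,0,0],float)
    return cv2.projectPoints(np.atleast_2d(np.array(P,float)),np.array(f["rvec"],float),np.array(f["tvec"],float),np.array(f["mtx"],float),d)[0][:,0]
def ray(f,px):
    d=np.array([f["k1"],0,0,0,0],float)
    u=cv2.undistortPoints(np.array([[px]],float),np.array(f["mtx"],float),d)[0,0]
    R=cv2.Rodrigues(np.array(f["rvec"],float))[0]
    return -R.T@np.array(f["tvec"],float), R.T@np.array([u[0],u[1],1])
def onz(f,px,z):
    c,d=ray(f,px); return c+d*(z-c[2])/d[2]
def tri(fs,ps):
    A=0;b=0
    for f,p in zip(fs,ps):
        c,d=ray(f,p); d=d/np.linalg.norm(d); M=np.eye(3)-np.outer(d,d); A=A+M; b=b+M@c
    return np.linalg.solve(A,b)
def save(f,n): cv2.imwrite(f"pics/{n}.png",f["img"][:,:,::-1])
E
python3 - <<'E'
from h import *
np.set_printoptions(precision=4,suppress=True)
F={n:cams.grab_frame(n) for n in("side","top")}
for n,f in F.items():
    save(f,n+"0"); print(n,ray(f,(280,210)))
Z=dict(fixture=0,guard_grip=.146,pull_bar_grip=.083,pointer=.0385,notch=None,cartridge_2=0,oring_tin=0,cap_0=0)
for t,z in Z.items():
    for n,f in F.items():
        for r in cams.landmark_of(f,t)[:2]:
            print(t,n,np.round(r["location"],1),round(r["p"],2),onz(f,r["location"],z if z is not None else .03))
print(telemetry.current_time(),telemetry.current_orientation())
cv2.imwrite("pics/both0.png",np.hstack([F["side"]["img"],F["top"]["img"]])[:,:,::-1])
E
```

```text
pics
side (array([ 0.3796, -1.1525,  0.8107]), array([ 0.0601,  0.8441, -0.5331]))
top (array([ 0.1037, -0.0584,  1.6135]), array([ 0.2133, -0.011 , -0.977 ]))
fixture side [287.8 360.7] 0.27 [ 0.4573 -0.4677  0.    ]
fixture top [263.3 175.6] 0.98 [ 0.5843 -0.0165  0.    ]
guard_grip side [312.2 206.6] 0.77 [ 0.5403 -0.0834  0.146 ]
guard_grip top [285.3 178.2] 0.92 [ 0.5316 -0.093   0.146 ]
pull_bar_grip side [317.4 230.7] 0.83 [ 0.5564 -0.1038  0.083 ]
pull_bar_grip side [286.6 359.4] 0.66 [ 0.4473 -0.5346  0.083 ]
pointer side [319.7 258.9] 0.85 [ 0.5582 -0.1686  0.0385]
notch side [302.2 254.2] 0.58 [ 0.5157 -0.1372  0.03  ]
cartridge_2 side [286.9 189.1] 0.79 [0.5012 0.264  0.    ]
cartridge_2 side [240.7 178.9] 0.79 [0.3432 0.3352 0.    ]
cartridge_2 top [165.7 240.6] 0.5 [0.3461 0.3295 0.    ]
cartridge_2 top [184.3 197.6] 0.43 [0.5029 0.2688 0.    ]
oring_tin side [288.2 358.8] 0.83 [ 0.4585 -0.4626  0.    ]
oring_tin top [165.4 240.9] 0.75 [0.345  0.3305 0.    ]
oring_tin top [386.  211.1] 0.68 [ 0.4508 -0.4581  0.    ]
cap_0 side [236.6 349.2] 0.57 [ 0.3481 -0.4343  0.    ]
cap_0 top [384.7 240.3] 0.63 [ 0.3448 -0.4478  0.    ]
0.9 [ 0.3051  1.5492 -0.305 ]
```

View pics/side0.png

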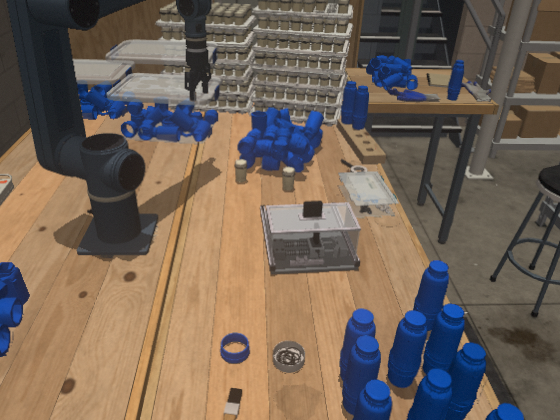

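View pics/top0.png

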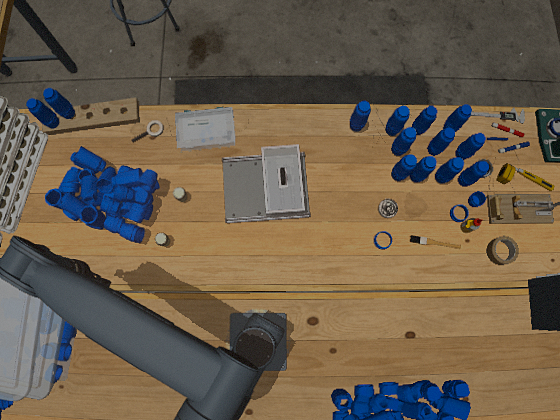

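The side view shows the shut guard with its black grip at (312,208) and the pull bar beneath it at (317,240). Cap is at (235,347), tin at (289,357) and the cartridges at (240,172) and (288,180). The top view shows the plate at about columns 223–310, rows 148–222, with the guard over its right part. I'll zoom in to get the yaw.

```bash
python3 - <<'E'
import cv2,numpy as np
t=cv2.imread("pics/top0.png")[135:235,210:325]; s=cv2.imread("pics/side0.png")[190:280,255:370]
t=cv2.resize(t,None,fx=5,fy=5,interpolation=cv2.INTER_CUBIC); cv2.imwrite("pics/t0c.png",t)
s=cv2.resize(s,None,fx=6,fy=6,interpolation=cv2.INTER_CUBIC); cv2.imwrite("pics/s0c.png",s)
E
```

```text
(no output)
```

View pics/t0c.png

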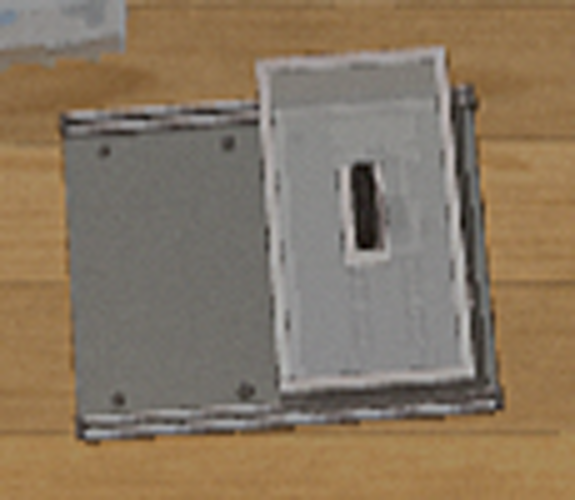

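View pics/s0c.png

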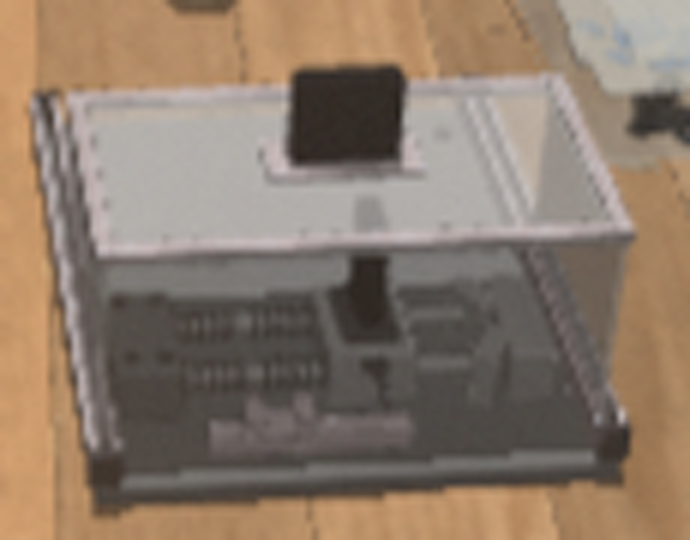

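The crops show the guard's top corners and the plate's corners clearly. I'll fit the fixture pose (x, y, yaw) and the guard opening to them.

```bash
cat > fit.py <<'E'
from h import *
np.set_printoptions(precision=4,suppress=True)
F={n:cams.grab_frame(n) for n in("side","top")}
tc=lambda a:np.array(a)/5+[210,135]-.4; sc=lambda a:np.array(a)/6+[255,190]-.4
# image order in top: TL=(+x,+y) TR=(+x,-y) BR=(-x,-y) BL=(-x,+y)
gt=tc([(256,60),(444,47),(473,376),(283,391)]); pt=tc([(62,118),(475,90),(498,407),(80,438)])
gs=sc([(68,95),(560,74),(633,235),(97,254)]) # (-x,+y),(+x,+y),(+x,-y),(-x,-y)
def W(p,P):
    c,s=np.cos(p[2]),np.sin(p[2]); P=np.array(P,float)
    return np.c_[p[0]+c*P[:,0]-s*P[:,1],p[1]+s*P[:,0]+c*P[:,1],P[:,2]]
def res(p):
    y=-.075+p[3]; a,b=-.157,.072
    G=[(b,y+.065,.117),(b,y-.065,.117),(a,y-.065,.117),(a,y+.065,.117)]
    Q=[(.075,.15,.012),(.075,-.15,.012),(-.16,-.15,.012),(-.16,.15,.012)]
    S=[G[3],G[0],G[1],G[2]]
    return np.r_[(proj(F["top"],W(p,G))-gt).ravel(),(proj(F["top"],W(p,Q))-pt).ravel(),(proj(F["side"],W(p,S))-gs).ravel()]
r=least_squares(res,[.58,-.02,0.1,.0]); print(r.x, r.fun.round(1))
p=r.x
names=dict(grip=(-.0425,-.075+p[3],.146),bar=(-.03,-.075,.083))
for k,v in names.items():
    w=W(p,[v])[0]; print(k,w,proj(F["side"],w),proj(F["top"],w))
np.save("pose.npy",p)
E
python3 fit.py
```

```text
[ 0.5796 -0.0215  0.0682  0.0148] [ 0.4  0.5  0.6  0.6  0.5 -0.2 -0.6 -0.4  0.2  0.9 -0.4  0.9  0.7  0.3
 -0.4  0.   0.8 -0.6  0.2  0.  -0.  -0.6  0.9 -0.2]
grip [ 0.5413 -0.0845  0.146 ] [[312.636  206.8376]] [[282.712  175.3946]]
bar [ 0.5548 -0.0984  0.083 ] [[316.5667 229.5538]] [[286.4187 176.8637]]
```

The fit residuals are under 1 px and it agrees with the networks: yaw is about 0.068 and the guard is about 15 mm open. Next I grip the guard.

```bash
cat >> h.py <<'E'
from scipy.spatial.transform import Rotation as Ro
p=np.load("pose.npy") if __import__("os").path.exists("pose.npy") else None
np.set_printoptions(precision=4,suppress=True)
def Wp(P):
    c,s=np.cos(p[2]),np.sin(p[2]); return np.array([p[0]+c*P[0]-s*P[1],p[1]+s*P[0]+c*P[1],P[2]])
def fix(w):
    c,s=np.cos(p[2]),np.sin(p[2]); d=np.array(w[:2])-p[:2]; return np.array([c*d[0]+s*d[1],-s*d[0]+c*d[1],w[2]])
def down(along,pos):  # jaws opening along fixture 'x' or 'y'; nearest half turn
    a=p[2]+(np.pi/2 if along=='y' else 0); best=None; q0=np.array(telemetry.current_joint_positions())
    for k in(0,np.pi):
        y=np.array([np.cos(a+k),np.sin(a+k),0]); x=np.array([0,0,-1.]); R=np.c_[x,y,np.cross(x,y)]
        rv=Ro.from_matrix(R).as_rotvec(); q=ik(pos,rv)
        if q is not None:
            d=np.abs(np.array(q)-q0).max()
            if best is None or d<best[0]: best=(d,rv,q)
    print("ik",best); return best[1]
def F_fix():
    f=np.array(telemetry.current_wrist_force()); c,s=np.cos(p[2]),np.sin(p[2]); return np.array([c*f[0]+s*f[1],-s*f[0]+c*f[1],f[2]])
def st(m=""): print(m,"t",round(telemetry.current_time(),2),"tcp_fix",fix(telemetry.current_position()),"F",F_fix().round(1),"w",round(telemetry.current_grip_width(),4))
E
python3 - <<'E'
from h import *
g=Wp((-.0425,-.075+p[3],.26)); o=down('y',g)
env.goto(g,o); st("above")
env.servo_line([g[0],g[1],.129],v=.12); st("down")
env.grip(0.0,30); st("grip")
E
```

```text
ik (np.float64(1.353053662514176), array([ 2.1867,  0.0746, -2.1867]), array([-0.2773,  0.1178,  0.2308,  1.6838,  0.    ,  2.7961]))
above t 3.37 tcp_fix [-0.0424 -0.0593  0.26  ] F [ 0.3 -0.2  0.4] w 0.0857
down t 4.61 tcp_fix [-0.0418 -0.0605  0.1301] F [0.  0.4 0.3] w 0.0851
grip t 5.26 tcp_fix [-0.0425 -0.0604  0.1292] F [0.2 0.6 1.2] w 0.0136
```

```bash
python3 - <<'E'
from h import *
z=.129
env.servo_line(Wp((-.0425,.068,z)),v=.08); st("near")
y=.068
for i in range(14):
    y+=.0015; env.servo_line(Wp((-.0425,y,z)),v=.03)
    f=F_fix()
    print(round(y,4),fix(telemetry.current_position())[1].round(4),f.round(1))
    if abs(f[1])>10: break
st("end"); f=cams.grab_frame("top"); save(f,"open_top")
E
```

```text
near t 7.01 tcp_fix [-0.0429  0.0685  0.1291] F [-3.3  0.2  5.5] w 0.0134
0.0695 0.0697 [-3.  -1.   5.8]
0.071 0.0711 [-3.8 -0.2  5.6]
0.0725 0.0726 [-3.7 -0.8  5.3]
0.074 0.074 [-4.5 -2.1  5.5]
0.0755 0.0739 [-4.1 -5.6  4.8]
0.077 0.0739 [ -4.4 -10.1   4.6]
end t 8.51 tcp_fix [-0.0429  0.0739  0.1292] F [ -4.4 -10.1   4.6] w 0.0135
```

```bash
python3 - <<'E'
from h import *
env.servo_line(Wp((-.0429,.0742,.129)),v=.03); env.grip(.05); st("rel")
env.servo_line(Wp((-.0429,.0742,.25)),v=.15)
g=Wp((-.03,-.075,.25)); o=down('x',g); env.goto(g,o); env.grip(.06); st("above bar")
F={n:cams.grab_frame(n) for n in("side","top")}
L={}
for t,z in dict(guard_grip=.146,pull_bar_grip=.083,pointer=.0385,notch=.03).items():
    for n,f in F.items():
        for r in cams.landmark_of(f,t)[:1]:
            L[t,n]=r["location"]; print(t,n,np.round(r["location"],1),round(r["p"],2),fix(onz(f,r["location"],z)))
s=F["side"]["img"][190:285,200:370,::-1]; s=cv2.resize(s,None,fx=4.5,fy=4.5,interpolation=cv2.INTER_CUBIC); cv2.imwrite("pics/s1c.png",s)
E
```

```text
rel t 9.25 tcp_fix [-0.0429  0.0745  0.1286] F [-0.2  0.4  0.3] w 0.05
ik (np.float64(1.8326813507119084), array([ 1.1588,  1.2407, -1.1588]), array([-0.2946,  0.1554,  0.2524,  1.6678,  0.    ,  1.2081]))
above bar t 12.08 tcp_fix [-0.03   -0.0747  0.25  ] F [0.  0.  0.4] w 0.06
guard_grip side [306.9 184. ] 0.61 [-0.0372  0.0626  0.146 ]
guard_grip top [242.3 180.1] 0.59 [-0.0491  0.074   0.146 ]
pull_bar_grip side [317.6 231.5] 0.56 [-0.0289 -0.0842  0.083 ]
pull_bar_grip top [282.8 176.5] 0.55 [-0.0278 -0.0627  0.083 ]
pointer side [321.3 256.8] 0.73 [-0.0254 -0.1368  0.0385]
pointer top [300.4 180.5] 0.5 [-0.0339 -0.1254  0.0385]
notch side [299.5 255.2] 0.62 [-0.0794 -0.1148  0.03  ]
notch top [303.4 194.1] 0.48 [-0.082  -0.1325  0.03  ]
```

View pics/s1c.png

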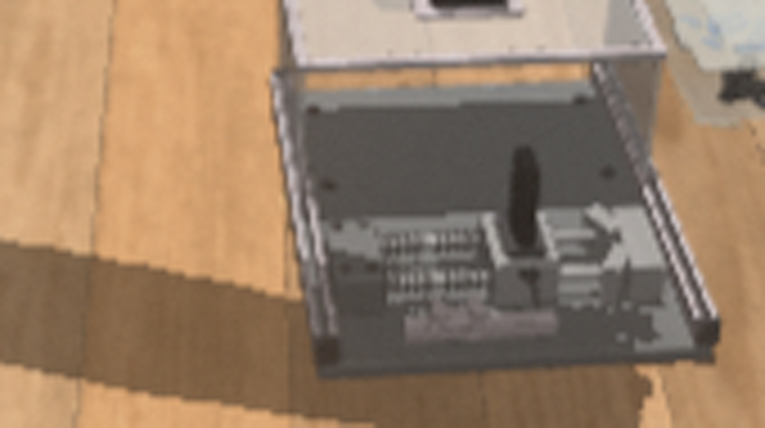

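The guard is fully open and the bar stands clear at crop (525,195). The pointer is near crop (535,283), and the fork's lugs are near (440–490,300). I'll grip the bar and pull about 35 mm, less than the estimate, then look again.

```bash
python3 - <<'E'
from h import *
g=Wp((-.03,-.075,.066)); env.servo_line(g,v=.12); st("down")
F0=cams.grab_frame("side")
env.grip(0,50); st("grip")
env.servo_line(Wp((-.062,-.075,.066)),v=.05); st("pull32")
f=cams.grab_frame("side"); save(f,"pull32")
for t in("pointer","notch","pull_bar_grip"):
    for r in cams.landmark_of(f,t)[:1]: print(t,np.round(r["location"],1),round(r["p"],2))
s=[cv2.resize(i["img"][235:275,265:345,::-1],None,fx=9,fy=7,interpolation=cv2.INTER_CUBIC) for i in(F0,f)]
s=[cv2.convertScaleAbs(a,alpha=1.6,beta=-30) for a in s]
cv2.imwrite("pics/s2c.png",np.vstack(s))
E
```

```text
down t 14.27 tcp_fix [-0.0292 -0.0753  0.067 ] F [ 0.  -1.5 -0. ] w 0.0599
grip t 14.81 tcp_fix [-0.0306 -0.0751  0.0663] F [-2.5 -0.5  3.1] w 0.0114
pull32 t 15.6 tcp_fix [-0.0592 -0.0751  0.0663] F [ 7.6 -0.4 -2.5] w 0.0109
pointer [307.7 255.3] 0.56
notch [301.6 256.5] 0.59
pull_bar_grip [308.4 229.5] 0.66
```

View pics/s2c.png

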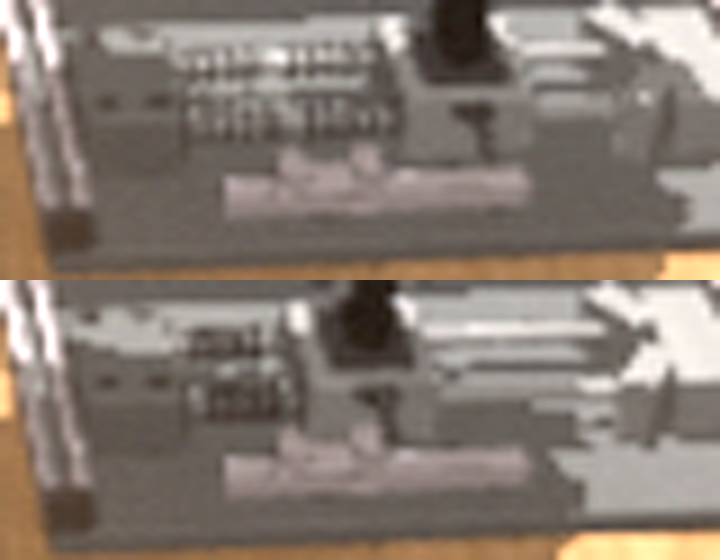

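The lower panel shows the pointer blade, with its tip near crop (388,440), right of the fork gap. The gap is centred near crop (330,430), between lugs at 280–308 and 350–383. I'll convert these to fixture coordinates.

```bash
python3 - <<'E'
from h import *
f=cams.grab_frame("side")
cr=lambda u,v:((u+.5)/9+265-.5,(v+.5)/7+235-.5)
for z in(.026,.03,.034):print("gap",z,fix(onz(f,cr(330,150),z)),"lug outer",fix(onz(f,cr(280,150),z)),fix(onz(f,cr(384,150),z)))
for n,a in dict(preroot=(472,110),pretip=(487,155),root=(373,112),tip=(391,160)).items(): print(n,fix(onz(f,cr(*a),.0385)))
jx=fix(telemetry.current_position())[0]; print("jx",jx)
for y in(-.11,-.125,-.14):
  for nm,x in(("bar x",jx),): 
    q=proj(f,Wp((x,y,.0385)))[0]; print(nm,y,(q[0]+.5-265)*9-.5,(q[1]+.5-235)*7-.5)
st()
s=cv2.resize(f["img"][245:270,285:325,::-1],None,fx=20,fy=20,interpolation=cv2.INTER_NEAREST)
cv2.imwrite("pics/s3c.png",cv2.convertScaleAbs(s,alpha=1.8,beta=-60))
E
```

```text
gap 0.026 [-0.0744 -0.1134  0.026 ] lug outer [-0.0892 -0.1123  0.026 ] [-0.0584 -0.1146  0.026 ]
gap 0.03 [-0.0754 -0.1185  0.03  ] lug outer [-0.0901 -0.1174  0.03  ] [-0.0595 -0.1197  0.03  ]
gap 0.034 [-0.0764 -0.1236  0.034 ] lug outer [-0.0911 -0.1225  0.034 ] [-0.0606 -0.1248  0.034 ]
preroot [-0.0316 -0.1079  0.0385]
pretip [-0.0323 -0.1359  0.0385]
root [-0.0612 -0.107   0.0385]
tip [-0.0608 -0.1368  0.0385]
jx -0.05902198996141101
bar x -0.11 381.86633153305047 116.5093576081785
bar x -0.125 390.320019806747 140.58085497018754
bar x -0.14 398.9409554278564 165.13013078956743
 t 15.85 tcp_fix [-0.059  -0.0751  0.0663] F [ 6.   0.8 -2.2] w 0.0113
```

View pics/s3c.png

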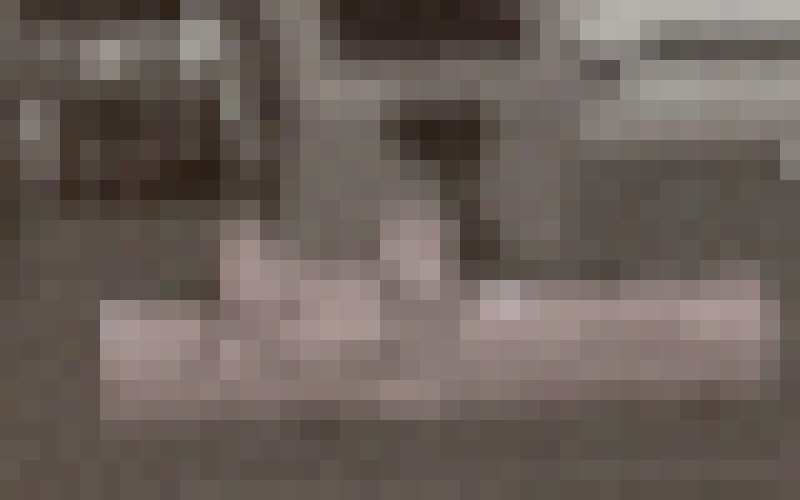

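```bash
python3 - <<'E'
from h import *
tgt=-.0742; cmd=-.0772
env.servo_line(Wp((cmd,-.075,.066)),v=.04)
for i in range(3):
    env.pause(.15); e=tgt-fix(telemetry.current_position())[0]; print(e)
    if abs(e)<.0004: break
    cmd+=e; env.servo_line(Wp((cmd,-.075,.066)),v=.02)
st("pulled"); f=cams.grab_frame("side"); save(f,"final")
for t in("pointer","notch"):
    for r in cams.landmark_of(f,t)[:1]: print(t,np.round(r["location"],1),round(r["p"],2))
a=cv2.resize(f["img"][240:270,280:330,::-1],None,fx=15,fy=15,interpolation=cv2.INTER_CUBIC)
cv2.imwrite("pics/s4c.png",cv2.convertScaleAbs(a,alpha=1.8,beta=-60))
E
```

```text
-0.0003961772980868028
pulled t 16.53 tcp_fix [-0.0738 -0.0752  0.0663] F [ 8.1 -0.8 -4.6] w 0.0113
pointer [304.1 255.9] 0.73
notch [299.9 255.6] 0.61
```

View pics/s4c.png

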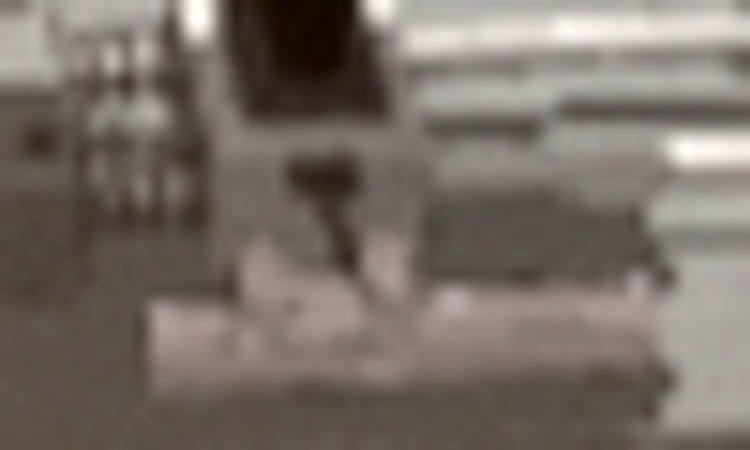

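The blade is inside the gap but seems about 2–3 mm to the right of centre. I'll cross-check with the top picture taken after the guard opened, where the fork and the shut pointer should both show.

```bash
python3 - <<'E'
from h import *
f=cams.grab_frame("top")
im=cv2.imread("pics/open_top.png")[160:215,270:320]; b=f["img"][160:215,270:320,::-1]
s=[cv2.convertScaleAbs(cv2.resize(a,None,fx=8,fy=10,interpolation=cv2.INTER_CUBIC),alpha=1.5,beta=-30) for a in(im,b)]
cv2.imwrite("pics/t4c.png",np.hstack(s))
for P in[(-.03,-.122,.0385),(-.0775,-.122,.032),(-.0735,-.122,.0385)]:
    q=proj(f,Wp(P))[0]; print(P,((q[0]+.5-270)*8-.5,(q[1]+.5-160)*10-.5))
E
```

```text
(-0.03, -0.122, 0.0385) (np.float64(238.24442369241933), np.float64(199.7237031080864))
(-0.0775, -0.122, 0.032) (np.float64(246.40650074568657), np.float64(333.80333787618054))
(-0.0735, -0.122, 0.0385) (np.float64(246.43369719569455), np.float64(318.22890588402896))
```

View pics/t4c.png

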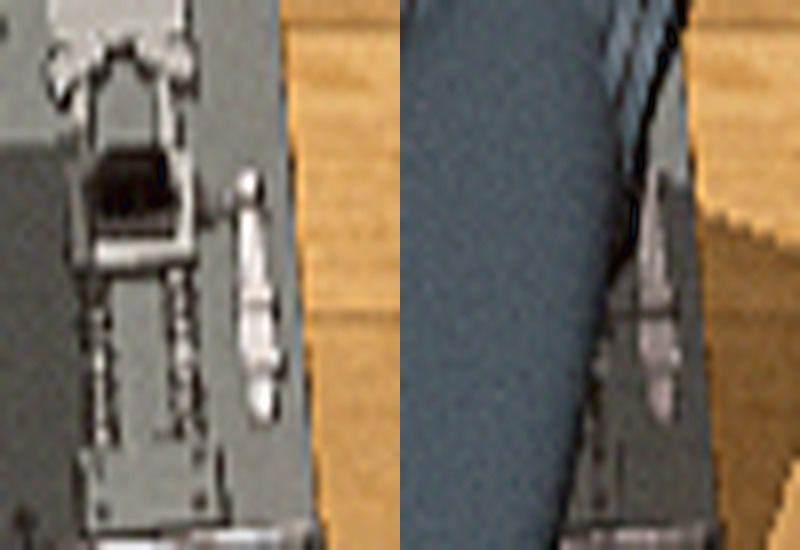

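The right panel shows the pointer at row ~312. The fork spans roughly rows 295–377, so its gap centre is near row 333 and the pointer has to come a few mm further. I'll take intensity profiles along the fixture's x axis in both cameras.

```bash
python3 - <<'E'
from h import *
S=cams.grab_frame("side");T=cams.grab_frame("top")
g=lambda im:cv2.cvtColor(im,cv2.COLOR_RGB2GRAY).astype(np.float32)
T0=g(cv2.imread("pics/open_top.png")[:,:,::-1]); P32=g(cv2.imread("pics/pull32.png")[:,:,::-1])
def prof(im,f,ys,z,xs):
    o=0
    for y in ys:
        q=proj(f,np.array([Wp((x,y,z)) for x in xs])).astype(np.float32)
        o=o+cv2.remap(im,q[:,:1].copy(),q[:,1:].copy(),cv2.INTER_CUBIC)[:,0]
    return (o/len(ys)).round().astype(int)
xs=np.arange(-.104,-.049,.002); print("x mm",(xs*1000).round().astype(int))
for z,y in((.036,(-.124,-.127)),(.032,(-.119,-.122)),):
    print("side fork now",z,prof(g(S["img"]),S,y,z,xs)); print("side fork p32",z,prof(P32,S,y,z,xs))
for y in(-.112,-.117,-.122): print("side blade",y,prof(g(S["img"]),S,(y,),.0385,xs))
for y in(-.124,-.127,-.130,-.134): print("top fork open",y,prof(T0,T,(y,),.034,xs))
for y in(-.110,-.114,-.118): print("top blade now",y,prof(g(T["img"]),T,(y,),.0385,xs))
xs2=xs+.047; print((xs2*1000).round().astype(int))
for y in(-.110,-.114,-.118): print("top blade shut",y,prof(T0,T,(y,),.0385,xs2))
st()
E
```

```text
x mm [-104 -102 -100  -98  -96  -94  -92  -90  -88  -86  -84  -82  -80  -78
  -76  -74  -72  -70  -68  -66  -64  -62  -60  -58  -56  -54  -52  -50]
side fork now 0.036 [ 78  78  76  78  87  90  95 101 107  98  91  90  91  93  78  63  69  95
 107 108 105  99  86  76  78  79  80  80]
side fork p32 0.036 [ 81  80  80  80  80  81  90 100 103  86  83  90  90  88  89  88  90 101
 108 110 106  87  67  67  82  89  90  90]
side fork now 0.032 [ 79  78  78  76  83  89  93  98 106 103  93  90  90  93  87  69  62  82
 104 107 108 103  93  80  77  78  79  80]
side fork p32 0.032 [ 80  80  80  80  79  80  86  96 104  96  82  88  90  89  88  89  88  96
 106 109 111  99  77  64  73  86  91  89]
side blade -0.112 [ 80  93  83  72  76  90  92  93  92  91  93  83  68  59  56  54  57  66
  81  89  90  90  88  87  90  98 102 103]
side blade -0.117 [74 76 65 65 78 90 93 93 92 91 91 88 86 75 61 65 71 81 91 92 90 90 91 86
 84 84 85 84]
side blade -0.122 [76 71 65 70 83 89 89 88 93 89 88 91 93 81 69 69 81 89 91 90 91 92 87 79
 80 80 80 79]
top fork open -0.124 [162 170 168 164 149 132 128 139 158 171 173 168
[... 692 characters left out ...]
 blade now -0.118 [62 61 61 61 62 64 68 72 77 85 89 91 86 80 70 57 48 54 60 54 49 51 57 62
 62 58 51 42]
[-57 -55 -53 -51 -49 -47 -45 -43 -41 -39 -37 -35 -33 -31 -29 -27 -25 -23
 -21 -19 -17 -15 -13 -11  -9  -7  -5  -3]
top blade shut -0.11 [110 107 106 107 109 111 110 109  94  71  62  73  84  94 101 105 108 110
 112 113 112 111 111 109 107 104 104 105]
top blade shut -0.114 [109 109 109 108 108 110 113 114 114 110  90  74  78  90  93  97 103 108
 109 110 109 109 109 108 107 106 105 105]
top blade shut -0.118 [ 99  94  86  80  78  83  85  83  77  69  62  62  82 105 119 122 112 106
 107 107 107 109 109 108 106 106 107 106]
 t 16.83 tcp_fix [-0.0738 -0.0752  0.0663] F [ 8.   0.  -3.4] w 0.0112
```

Both cameras agree. In the side view the lugs are at about −89 and −66 mm, so the gap centre is −77.5 mm, and the blade is at −75 mm. The top view gives 2.7–3.7 mm remaining. I'll pull 2.7 mm more.

```bash
python3 - <<'E'
from h import *
tgt=-.0765; cmd=-.0799
for i in range(4):
    env.servo_line(Wp((cmd,-.075,.066)),v=.02); env.pause(.2)
    e=tgt-fix(telemetry.current_position())[0]; print(e)
    if abs(e)<.0003: break
    cmd+=e
st("pulled"); S=cams.grab_frame("side"); T=cams.grab_frame("top"); save(S,"final2")
g=lambda im:cv2.cvtColor(im,cv2.COLOR_RGB2GRAY).astype(np.float32)
xs=np.arange(-.1,-.055,.001); print((xs*1000).round().astype(int))
for f,y,z in((S,-.1255,.036),(S,-.1205,.032),(S,-.117,.0385),(S,-.122,.0385),(T,-.112,.0385),(T,-.115,.0385)):
    q=proj(f,np.array([Wp((x,y,z)) for x in xs])).astype(np.float32)
    print(y,z,cv2.remap(g(f["img"]),q[:,:1].copy(),q[:,1:].copy(),cv2.INTER_CUBIC)[:,0].round().astype(int))
for r in cams.landmark_of(T,"guard_grip")[:1]+[]: print("guard",r,fix(onz(T,r["location"],.146)))
a=cv2.resize(S["img"][170:275,250:370,::-1],None,fx=6,fy=5.6,interpolation=cv2.INTER_CUBIC)
cv2.imwrite("pics/s5c.png",cv2.convertScaleAbs(a,alpha=1.6,beta=-40))
E
```

```text
-0.00010648003973859343
pulled t 17.32 tcp_fix [-0.0764 -0.0752  0.0663] F [ 8.4 -0.9 -3.7] w 0.0112
[-100  -99  -98  -97  -96  -95  -94  -93  -92  -91  -90  -89  -88  -87
  -86  -85  -84  -83  -82  -81  -80  -79  -78  -77  -76  -75  -74  -73
  -72  -71  -70  -69  -68  -67  -66  -65  -64  -63  -62  -61  -60  -59
  -58  -57  -56  -55]
-0.1255 0.036 [ 83  87  90  90  90  90  90  92  96  99 103 106 105 102  98  93  91  90
  90  91  88  81  72  67  65  68  72  77  85  92  99 105 107 107 109 109
 105  96  87  80  77  77  77  79  80  80]
-0.1205 0.032 [ 80  84  88  90  90  90  90  90  93  96 100 103 106 106 103  98  94  92
  90  90  91  88  81  72  67  65  68  72  77  84  92  99 105 107 108 109
 109 106  97  88  80  77  77  77  78  80]
-0.117 0.0385 [60 69 79 87 89 91 93 94 93 92 91 90 91 91 90 88 87 87 86 80 73 66 62 61
 64 69 75 81 84 87 89 90 91 92 92 92 92 90 87 83 80 80 82 83 84 84]
-0.122 0.0385 [70 78 85 88 89 90 91 90 90 90 90 91 91 91 90 89 90 92 91 88 83 75 68 65
 69 77 84 88 89 91 91 91 91 90 91 93 93 90 85 80 78 78 78 80 81 81]
-0.112 0.0385 [69 67 66 65 65 66 67 68 69 70 70 71 71 71 71 70 70 69 67 66 64 61 58 54
 51 51 54 59 64 68 71 71 72 74 76 76 74 71 67 61 51 42 34 27 22 24]
-0.115 0.0385 [67 69 70 70 69 68 67 65 63 60 59 59 60 61 62 62 62 61 60 59 57 55 53 50
 49 48 50 53 57 60 62 64 66 67 68 69 69 68 68 67 68 70 71 66 54 42]
guard {'location': [243.7, 180.0], 'p': 0.72} [-0.0491  0.0694  0.146 ]
```

View pics/s5c.png

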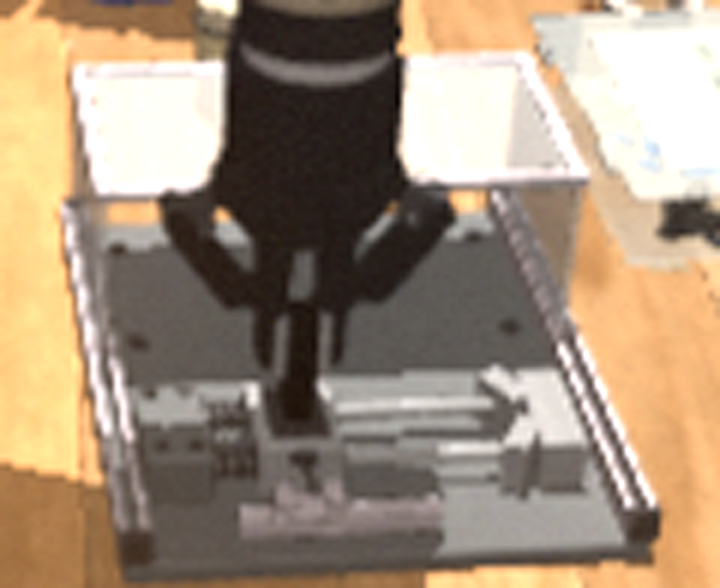

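The pointer is now at −77.3 mm, against a gap centre of −77 to −77.8 mm. The bar is held and the guard is still open. Handing in.

```bash
python3 - <<'E'
from h import *
st("final"); ticket.job_done()
E
```

```text
final t 17.47 tcp_fix [-0.0764 -0.0752  0.0663] F [ 8.1  0.2 -2.9] w 0.0115
the job is handed in; nothing more can be done
```

I slid the guard open first, then pulled the jaw back by its pull bar and handed the job in at 17.5 s, still holding the bar. No verdict was reported.

- **Guard:** I pulled it about 134 mm until it met its stop, where the sideways force rose to about 10 N. It stopped about 1 mm short of the calculated 150 mm position, which is within the accuracy of my fit. The last picture shows it still open. The network's last reading of the grip was about 5 mm short of its earlier one. I took that as network error, because nothing touched the guard in between.
- **Jaw:** It is pulled about 46 mm, with the bar gripped at 50 N and about 8 N of spring force on the wrist.
- **Pointer:** In the side view the pointer is at x = −77.3 mm, and the gap centre is −77 to −77.8 mm. Before the last 2.7 mm pull, the top view had put the remaining distance at 2.7–3.7 mm, so the two cameras differ by up to about 1 mm. The network's own pointer and notch points scattered by several mm, so I used brightness profiles from the pictures instead.
- **Cartridges, tin and cap:** The arm was planned to pass well clear of them and no unexpected contact force appeared. I did not measure their positions again at the end.

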